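# Seat the checking mirror in its three-point stand

### The arm

A 6-joint arm with a two-finger parallel gripper is mounted at the origin on a cart in front of the work surface, level with it; the furniture and walls round the work are solid. World frame = base frame: x ahead of the robot, y to its left, z up, the work surface at z = 0. Lengths are in m, angles in rad, forces in N, time in s.
With the tool pointing down it reaches from about 0.25 to 0.775 m from the base axis. Payload 4 kg.
Tool frame: the origin (TCP) lies between the finger pads; the fingertips stand 25 mm ahead of it and the grasp point (between the pads) lies 6 mm ahead of it (robot.tip_reach is the z of the fingertips in the tool frame, in m); z points along the fingers, y is the line along which they close (so a half turn about z gives the same grasp; the last joint's range is limited). The gripper opens to 94 mm and grips with 3 to 60 N. Pads are 16 mm wide; open, the fingers measure 119 mm over their backs; the gripper's body (75 mm by 177 mm) begins 78 mm behind the grasp point.
Start: joints at [-1.312, 0.087, 1.371, -0, 1.684, -0.103], TCP at [0.195, -0.514, 0.231] pointing down, gripper open.
Joint ranges: [-3.1, 3.1], [-0.76, 2.03], [0.27, 2.55], [-1.08, 4.22], [0.17, 2.65], [-2.57, 2.57]. Speed limits (rad/s): [2.79, 2.79, 3.14, 3.14, 3.14, 3.14].

### API

Orientations are given as [roll, pitch, yaw] about the fixed x, y, z axes, in that order (R = Rz(yaw) Ry(pitch) Rx(roll)).
In Python, from bench import robot gives the robot as it stands. The module is installed in compiled form; this text tells all that it offers.
- The arm moves only by the shell command python3 -m handwheel 'ROWS'. ROWS is JSON, a list of rows, each a list of 3 entries, a list of its own where there are three numbers: the turn, a rotation vector about the world's x, y, z in units of 90 degrees (1.0 is 90 degrees), then the shift along the world's x, y, z in units of 0.05 m (1.0 is 0.05 m), then the closure, from 0 (fully open) to 1 (shut). A call has 1 to 5 rows; each row shifts and turns the commanded pose from where the row before left it; what a row does not reach is not made up. A row lasts 1/10 s, in which the tool goes at most 50 mm and 8.59 degrees, less where a joint would pass 70% of its speed; a pose out of reach is approached as far as the arm can. A call with a number of a shift or a turn outside -1 to 1 is refused whole. A call with a gripper value outside its range is refused whole. The fingers move at their own pace and stop on an object; the grip force is fixed at half the most. Time passes only in rows, so rows that do not move let the fingers close. It gives the time, the measured TCP pose, the force, the opening and the grip force at its end, in the units of the state.
- robot.get_obs(): the state, without advancing time (a new reading comes with each control period).
- robot.snapshot(name): name is "side" or "top"; returns (picture, depth): 420x560x3 uint8, red, green, blue; 420x560 float32, m along the optical axis (not along the pixel's ray), 0 where there is no reading.
- robot.calibration(name): a dict with "mtx" (3x3 intrinsics, pixels), "D" ([k1, k2, p1, p2, k3] as OpenCV has them; the pictures are not rectified), "extrinsics" (4x4, takes a point from camera to world coordinates). Camera axes: x right, y down, z forward; pixel columns grow to the right and rows downward; lengths in m; the calibration is good to about 2 mm. A picture is of the moment at which its call begins. calibration takes no time and is no camera call.
- robot.close_job(): hands the job in; it is judged then, once.
Trained networks look in the newest picture that a camera, given by its name, has taken for a name from the list of things; names that differ only in an ending like _2 or _b are one class to them, and where a whole thing is asked for, a point or a joint stands for the part that bears it (a point fixed in the world has none). Each returns a list of dicts, best first, with "p" (0 to 1); they miss things now and then, are a little off and sometimes report something else, mostly with a low value. They report only what shows in the picture. A call takes as long as a camera call.
- robot.boxes_of(query, camera): "bbox" ([left, top, right, bottom] in pixels, round what is visible of it).
The state is a dict: "time": time; "joint_positions": joint angles; "qvel": joint speeds; "joint_torque": joint torques, N m; "tool_pos": TCP position; "ee_rot": TCP orientation; "wrist_force": force on the tool from outside, world axes, zero at the start; "wrist_torque": the same for the moment, N m; "width": finger opening in m; "finger_force": force on a finger pad.
Only numpy, scipy, OpenCV 4.12 (cv2) and the standard library are available. Lean on these libraries where they do the work, as an engineer would, in place of code of your own. Each camera call takes 0.05 s, during which the arm holds its last target. There are 200 camera calls.

### The job

The engraver wants to check the cut seals in the mirror, so set the larger of the two framed mirrors, glass up, into the tilted three-point stand: slide the clamp jaw up out of the way, lower the mirror in so that it lies flat on all three ball points, then slide the jaw down until it bears on the mirror's upper edge and holds the mirror fully home against both corner stops. Take the mirror only by its metal rim, never touch the glass, do not drop or jar it, and leave everything else on the desk where it lies.

Things in the scene. Friction and masses are not known exactly. Their poses are not given: they have to be found in the camera images.
- stand: Fixed grey mirror stand on the desk, about 160 mm long and 92 mm wide; it does not move. It carries the tilted aluminium bed. Origin on the desk, below the seat's centre; its x points to the stand's high (rear) end, z up. The low end faces the robot, give or take its yaw.
- seat (a point): Centre of the seat on the tilted bed, 55 mm above the desk. Its x runs up the slope (22 degrees from level), y level to the left, z square out of the bed. The plane z = 0 touches the tops of the three ball points. A mirror fully home has its origin here, its long side along x (either end up: it is symmetrical). The bed below is 44 mm wide, its top 12 mm under this plane.
- point_left: Steel ball point, 10 mm across, fixed on the bed; its top (origin) lies in the seat plane at x = -32, y = 17 mm from the seat.
- point_right: Steel ball point like the other; top at x = -32, y = -17 mm from the seat.
- point_top: Steel ball point like the others; top at x = 20, y = 0 mm from the seat.
- stop_left (a point): Where the left corner stop takes the front lower edge of a seated mirror: x = -48, y = +24, z = 10 mm from the seat; axes as the seat's. The polished face is undercut 15 degrees (top 13 mm high, overhanging), so set the mirror down about 4 mm up the slope and slide it home. The claw's cheek guides the mirror's side: x -58 to -34, y +30.5 to +38, up to z = 12 mm; 61 mm between the cheeks.
- stop_right (a point): Where the right corner stop takes the front lower edge of a seated mirror: x = -48, y = -24, z = 10 mm from the seat; axes as the seat's. The polished face is undercut 15 degrees (top 13 mm high, overhanging), so set the mirror down about 4 mm up the slope and slide it home. The claw's cheek guides the mirror's side: x -58 to -34, y -30.5 to -38, up to z = 12 mm; 61 mm between the cheeks.
- jaw (a joint): How far the clamp jaw has been slid up the bed, in m, 0 to 0.042. It bears at seat x = 0.030 + joint, so at 0.018 it bears on the upper edge of a mirror that is fully home; its face is undercut 15 degrees and draws the mirror onto the points. It moves stiffly (about 2 N) and stays where it is left. It begins between 0 and 0.012, in the mirror's way; past 0.030 a mirror can be lowered in square to the bed.
- jaw_knob (a point): Middle of the black knurled thumb knob on the jaw (moves with it; axes as the seat's): 16 mm across, seat z 19 to 41 mm, this point at z = 30 mm and x = 44 mm + joint. The jaw below it is a block 24 x 34 mm whose top lies at seat z = 16 mm. Pinch or push the knob to slide the jaw.
- mirror: The larger framed mirror, 96 x 56 x 10 mm, about 0.17 kg, loose, glass up: dark metal rim 6 mm wide, glass sunk 0.8 mm. Origin at the centre of its underside; x along the 96 mm side, z out of the glass. The inkwell stands close by one long side near one end: only the half toward the other end is free for fingers, and the gripped end must go up the slope, as the stand's cheeks embrace the lower end.
- mirror_glass: The glass face of that mirror, 84 x 44 mm; moves with it; its origin is the mirror's (centre of the underside). Not to be touched.
- small_mirror: A smaller framed mirror of the same make, 70 x 44 x 10 mm, too small for the stand; leave it. Origin at the centre of its underside, x along its 70 mm side.
- inkwell: Open cut-glass inkwell, 47 x 47 x 32 mm, loose, beside the larger mirror. Origin at the centre of its underside.
- sweets_tin: Green hinged tin, 41 x 57 x 18 mm, loose, beside the smaller mirror. Origin at the centre of its underside.
- seals: Row of sample wax seals on a strip, 39 x 105 x 28 mm, loose, behind the stand to the right. Origin at the centre of its underside.

How it is judged:
On the way:
1. the mirror lies on all three points in the stand, with the jaw still raised clear of it (contact force between mirror and point_left above 0.03 N and contact force between mirror and point_right above 0.03 N and contact force between mirror and point_top above 0.03 N and y of mirror in the frame of seat between -0.004 and 0.004 m and z of mirror in the frame of seat between -0.0015 and 0.0015 m and angle between the z axis of mirror and the z axis of seat, either way round below 0.04 rad and angle between the x axis of mirror and the x axis of seat, either way round below 0.12 rad and x of mirror in the frame of seat between -0.008 and 0.008 m and value of joint jaw above 0.022 m), for 0.2 s.
At the end, for the whole second after the job is handed in: The larger mirror lies glass up and at rest in the stand, bearing on all three ball points (flat within 2 degrees, within 1.5 mm of the seat plane and 4 mm sideways), its lower edge within 2 mm of both corner stops, and the jaw is down within about 2 mm of its upper edge (contact force between mirror and point_left above 0.03 N and contact force between mirror and point_right above 0.03 N and contact force between mirror and point_top above 0.03 N and y of mirror in the frame of seat between -0.004 and 0.004 m and z of mirror in the frame of seat between -0.0015 and 0.0015 m and angle between the z axis of mirror and the z axis of seat, either way round below 0.04 rad and angle between the x axis of mirror and the x axis of seat, either way round below 0.12 rad and x of mirror in the frame of seat between -0.002 and 0.002 m and value of joint jaw between 0.016 and 0.0202 m and angle between mirror's own z axis and vertical below 0.6 rad and linear speed of mirror below 0.01 m/s and angular speed of mirror below 0.05 rad/s); the robot touches nothing.
It fails at once if the glass is touched by the robot (contact force between any of the fingers, the arm and mirror_glass above 0.5 N).
It fails at once if the mirror is dropped (it falls freely) (contact force between anything else and mirror below 0.02 N and linear speed of mirror above 0.35 m/s).
It fails at once if the mirror is jarred: more than 45 N between it and the stand (contact force between mirror and stand above 45 N).
It fails at once if the small mirror, the inkwell, the tin or the row of seals is shoved (more than 25 mm) (distance of any of small_mirror, inkwell, sweets_tin, seals from where it was at the start of the episode above 0.025 m).
It also fails if it takes over 61 s, if anything falls off the work surface, if the arm or the gripper's body presses on something with over 40 N, if the wrist force passes 120 N, or if a joint passes its speed limit or range.

## Working session

There is one attempt and no reset: what is moved stays moved. The work goes in short steps, Python scripts to look and compute and a shell command to move; the robot and the scene stay as the last step left them, time stands still between calls to the robot, and variables do not carry over. Pictures are saved under pics/ and viewed, at most 10 in all, crops included, and the job is handed in when it is done.

```bash
mkdir -p pics; cat > h.py <<'E'
import numpy as np, cv2
from bench import robot
def snap(n,f=None):
    im,d=robot.snapshot(n)
    if f: cv2.imwrite('pics/'+f,im[:,:,::-1])
    return im,d
def world(n,d,uv,z=None):
    c=robot.calibration(n);K=np.array(c['mtx']);D=np.array(c['D']);T=np.array(c['extrinsics'])
    uv=np.array(uv,float).reshape(-1,1,2)
    r=cv2.undistortPoints(uv,K,D)[:,0]
    r=np.c_[r,np.ones(len(r))]
    if z is not None:
        w=r@T[:3,:3].T; s=(z-T[2,3])/w[:,2]; return T[:3,3]+w*s[:,None]
    p=uv[:,0].round().astype(int); r=r*d[p[:,1],p[:,0]][:,None]
    return r@T[:3,:3].T+T[:3,3]
def cloud(n,d):
    h,w=d.shape; g=np.mgrid[0:h,0:w][::-1].reshape(2,-1).T
    return world(n,d,g).reshape(h,w,3)
E
python3 - <<'E'
from h import *
im,d=snap('top','t0.png'); im2,d2=snap('side','s0.png')
for n in('top','side'):
    for q in ['mirror','small_mirror','stand','jaw_knob','inkwell','sweets_tin','seals','point_top','stop_left']:
        try: print(n,q,[(np.round(b['bbox']).tolist(),round(b['p'],2)) for b in robot.boxes_of(q,n)[:2]])
        except Exception as e: print(n,q,e)
    print(np.round(robot.calibration(n)['extrinsics'],3).tolist())
print(robot.get_obs())
E
```

```text
top mirror [([151.0, 207.0, 193.0, 246.0], 0.86)]
top small_mirror [([368.0, 213.0, 389.0, 240.0], 0.66)]
top stand [([252.0, 140.0, 296.0, 207.0], 0.77), ([258.0, 140.0, 289.0, 206.0], 0.25)]
top jaw_knob [([266.0, 161.0, 283.0, 172.0], 0.72)]
top inkwell [([142.0, 225.0, 163.0, 250.0], 0.82)]
top sweets_tin [([346.0, 214.0, 364.0, 237.0], 0.88), ([258.0, 144.0, 288.0, 202.0], 0.28)]
top seals [([343.0, 155.0, 355.0, 194.0], 0.7)]
top point_top []
top stop_left [([260.0, 140.0, 290.0, 208.0], 0.69)]
[[0.022, -0.992, 0.122, 0.31], [-1.0, -0.022, 0.005, 0.02], [-0.003, -0.122, -0.993, 1.376], [0.0, 0.0, 0.0, 1.0]]
side mirror [([242.0, 309.0, 298.0, 348.0], 0.59), ([221.0, 196.0, 291.0, 244.0], 0.21)]
side small_mirror [([319.0, 189.0, 342.0, 199.0], 0.74), ([222.0, 195.0, 290.0, 249.0], 0.34)]
side stand [([221.0, 197.0, 292.0, 255.0], 0.84)]
side jaw_knob [([241.0, 194.0, 251.0, 220.0], 0.61)]
side inkwell [([256.0, 336.0, 288.0, 368.0], 0.58)]
side sweets_tin [([315.0, 197.0, 331.0, 204.0], 0.61)]
side seals [([256.0, 192.0, 291.0, 203.0], 0.88)]
side point_top []
side stop_left [([222.0, 196.0, 292.0, 244.0], 0.92)]
[[-0.945, -0.136, 0.298, 0.229], [-0.326, 0.462, -0.825, 0.757], [-0.025, -0.877, -0.481, 0.515], [0.0, 0.0, 0.0, 1.0]]
{'time': 1.0, 'joint_positions': array([-1.31208173e+00,  8.71983819e-02,  1.37066774e+00, -4.59151007e-06,
        1.68357159e+00, -1.03094442e-01]), 'qvel': array([ 0.00223779,  0.00056887, -0.00072913,  0.00105927,  0.00206086,
        0.00037718]), 'joint_torque': array([-2.10751845e-03, -3.40054321e+01, -3.02607071e+01,  7.16352020e-02,
        2.36736046e-02,  1.54816064e-05]), 'tool_pos': array([ 0.19468834, -0.51442888,  0.23052315]), 'ee_rot': array([3.1414390e+00, 2.0483484e-05, 3.6180852e-01]), 'wrist_force': array([-1.01019649,  0.42278364, -0.15424084]), 'wrist_torque': array([-0.055027  ,  0.01142153, -0.0064707 ]), 'finger_force': 0.0, 'width': 0.09413596103688457}
```

View pics/t0.png

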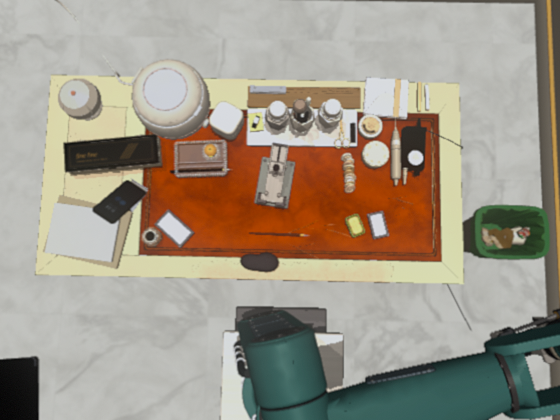

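View pics/s0.png

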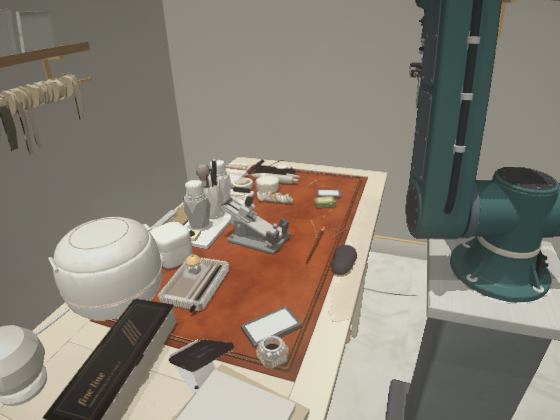

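The top view shows the mirror at about (174,228), with the inkwell at its lower-left end (151,237), the stand at (274,175) with its low end downward, and the small mirror at (377,225). Next I'll measure from the enlarged crops and the depth images.

```bash
python3 - <<'E'
from h import *
im,d=snap('top'); im2,d2=snap('side')
a=cv2.resize(im[200:255,135:205],None,fx=5,fy=5,interpolation=cv2.INTER_CUBIC)
b=cv2.resize(im[135:212,240:305],None,fx=5,fy=5,interpolation=cv2.INTER_CUBIC)
c=cv2.resize(im2[185:260,210:300],None,fx=4,fy=4,interpolation=cv2.INTER_CUBIC)
e=cv2.resize(im2[295:375,230:310],None,fx=3,fy=3,interpolation=cv2.INTER_CUBIC)
cv=np.zeros((600,800,3),np.uint8)
for i,(x,y) in ((a,(0,0)),(b,(0,400)),(c,(290,0)),(e,(300,400))):
    i=i[:600-x,:800-y]; cv[x:x+i.shape[0],y:y+i.shape[1]]=i
cv2.imwrite('pics/c0.png',cv[:,:,::-1])
W=cloud('top',d); W2=cloud('side',d2)
np.savez('w0.npz',W=W,W2=W2,im=im,im2=im2)
print('desk',np.median(W[215:235,220:240,2]),np.median(W2[300:310,230:240,2]))
np.set_printoptions(linewidth=220,suppress=True)
print('mirror z',(W[205:250:2,145:198:2,2]*1e3).round().astype(int))
print('stand z',(W[138:210:2,250:300:2,2]*1e3).round().astype(int))
print(world('top',d,[[173,228],[274,175]]))
E
```

```text
desk 0.00020150941498819908 0.0012391138116935596
mirror z [[  -1   -3   -1   -1    2   -1   -1   -3    1   -2    0   -2    0   -3   -2   -5    3   -4    1   -3    0    1    5    6   -5   -3   -3]
 [  -1   -4    3   -4    0   -1    0    2   -4   -2    1   -4    3   -2   -1    1    0    1   -3    3   -2    2   -4    3    1   -1   -1]
 [  -2    3    1    1    2   -2   -2   -1   -2    5    3   -1    3   -2    3   -3    0   -1    0    8   -1    0    0    0    0    3    1]
 [   2    0   -4    0    0    2    2   -2   -1    1    0   14   15   12   -6   -1    9   -1   -3    1    0   -6    4    2    8   -6   -2]
 [   1    5    4    5   -1    1    5   -4    2    1   12    2    6   13   12   -2    1   -1   -1    5    3   -1    4   -1    2    1   -2]
 [   5    2    2   -4   -2   -3    8    0    3   12   10   12    8   10    9    9   -1    5   -4    2    3    1    1   -1   -3    2    1]
 [   2    5    2    0    0    0    1    1    9    9    9   13    9   16   14   10    9    3   -1   -2   -1   -1    3    3    1    2    1]
 [   1    9   -1   -3    3    0   -1   11   14   10   10    7   13   13    
[... 6123 characters left out ...]
  2   14   46   51   53   50   46   23   26   23   22   28   30   26   27   55   26    7    0   -3   -1    0   -3]
 [   0    2   -4    8   46   12   50   47   45   14   18   26   26   52   52   25   23   52    8   13    0   -2   -1   -2    5]
 [  -1 1376    3    6    1    0    7    3    6    9   13   14    7   49   49   50   48   48   11    6    3   -3   -3    6    2]
 [   0   -2    0   -2   -2    0    1   -1   -2    1   -2    2   11   11   10   13    6   41   11   -1    4    0   -3   -2   -2]
 [   2   -6   -1   -1    5    2    2   -2   -3    0   -2    0    1    2   -1    1    0   -2    4    0   -5   -2   -3   -1   -3]]
[[0.41889141 0.30255716 0.0098602 ]
 [0.56052713 0.03294716 0.05963267]]
```

View pics/c0.png

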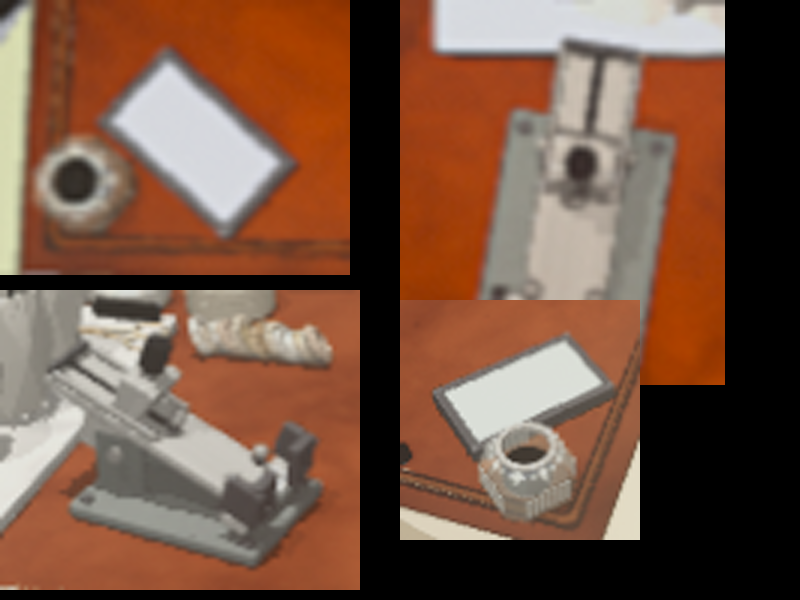

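The enlarged crops show the inkwell beside the mirror's upper-left end, so the lower-right half is free. The stand is turned slightly, with its claws at the bottom, and the knob is at about (276,167). Now I'll fit the poses.

```bash
python3 - <<'E'
from h import *
f=np.load('w0.npz')
np.set_printoptions(suppress=True,precision=4)
def rect(n,im,box,z,excl=None,sat=110):
    S=cv2.cvtColor(im,cv2.COLOR_RGB2HSV)[:,:,1]
    m=np.zeros(S.shape,np.uint8); l,t,r,b=box
    k=8; B=cv2.resize(S[t:b,l:r],None,fx=k,fy=k,interpolation=cv2.INTER_CUBIC)
    M=(B<sat).astype(np.uint8)
    if excl:
        e=[int((v-o)*k) for v,o in zip(excl,(l,t,l,t))]; cv2.ellipse(M,((e[0]+e[2])//2,(e[1]+e[3])//2),((e[2]-e[0])//2+4,(e[3]-e[1])//2+4),0,0,360,0,-1)
    M=cv2.morphologyEx(M,cv2.MORPH_OPEN,np.ones((25,25)))
    nl,L,st,_=cv2.connectedComponentsWithStats(M); i=1+np.argmax(st[1:,4])
    c=max(cv2.findContours((L==i).astype(np.uint8),0,1)[0],key=len)[:,0]
    p=(c+.5)/k-.5+[l,t]
    w=world(n,None,p,z)[:,:2]
    R=cv2.minAreaRect((w*1000).astype(np.float32)); print(n,box,'centre',R[0],'size',R[1],'ang',R[2])
    return R
for sat in(90,120,150):
    rect('top',f['im'],(140,200,200,252),.010,(142,225,163,250),sat)
    rect('side',f['im2'],(230,300,310,350),.010,(256,336,288,368),sat)
    rect('top',f['im'],(360,205,395,245),.010,None,sat)
    rect('top',f['im'],(245,162,305,212),.010,None,sat)
# stand cloud
for n,W,(l,t,r,b) in(('top',f['W'],(245,135,305,212)),('side',f['W2'],(215,190,300,258))):
    P=W[t:b,l:r].reshape(-1,3); P=P[(P[:,2]<.2)&(P[:,0]>.42)&(P[:,0]<.68)]
    np.save(n+'st.npy',P)
    q=P[(P[:,2]>.006)&(P[:,2]<.016)&(P[:,0]<.59)]
    R=cv2.minAreaRect((q[:,:2]*1e3).astype(np.float32)); print(n,'base',R)
    q=P[P[:,2]>.105]; print(n,'knobtop',len(q),np.median(q,0),q.mean(0))
E
```

```text
top (140, 200, 200, 252) centre (418.9226989746094, 299.8118591308594) size (96.8815689086914, 55.906314849853516) ang 48.77322006225586
side (230, 300, 310, 350) centre (418.37347412109375, 303.46795654296875) size (98.66644287109375, 63.21686553955078) ang 49.578529357910156
top (360, 205, 395, 245) centre (440.3516845703125, -248.85040283203125) size (69.65463256835938, 44.338340759277344) ang 13.563874244689941
top (245, 162, 305, 212) centre (550.2280883789062, 31.817779541015625) size (91.86699676513672, 130.35621643066406) ang 81.95115661621094
top (140, 200, 200, 252) centre (418.798095703125, 299.7440490722656) size (98.54437255859375, 57.54554748535156) ang 48.64362716674805
side (230, 300, 310, 350) centre (418.36419677734375, 303.32763671875) size (99.92949676513672, 64.71418762207031) ang 49.362545013427734
top (360, 205, 395, 245) centre (440.4061584472656, -248.90631103515625) size (71.07036590576172, 45.65144348144531) ang 13.606847763061523
top (245, 162, 305, 212) centre (549.9829711914062, 31.812713623046875) size (93.29269409179688, 131.1660614013672) ang 81.95445
[... 219 characters left out ...]
5) size (124.27046966552734, 105.89993286132812) ang 15.458878517150879
top (360, 205, 395, 245) centre (440.3973083496094, -249.00059509277344) size (72.21409606933594, 47.21462631225586) ang 13.457148551940918
top (245, 162, 305, 212) centre (549.6426391601562, 31.912216186523438) size (94.69863891601562, 132.1387481689453) ang 81.92317962646484
top base ((535.8056030273438, 29.986400604248047), (112.84815216064453, 161.17752075195312), 5.327773571014404)
top knobtop 36 [0.5703 0.0279 0.1109] [0.5703 0.0285 0.1104]
side base ((534.7720947265625, -48.77360534667969), (110.38517761230469, 271.8674011230469), 0.0018026379402726889)
side knobtop 39 [0.5699 0.0326 0.1111] [0.57   0.0321 0.1105]
```

```bash
python3 - <<'E'
from h import *
np.set_printoptions(suppress=True,precision=1,linewidth=180)
yaw=np.radians(-8.05); o=np.array([.5502,.0318])
c,s=np.cos(yaw),np.sin(yaw)
for n in('top','side'):
    P=np.load(n+'st.npy'); q=P.copy(); d=P[:,:2]-o
    q[:,0]=d@[c,s]; q[:,1]=d@[-s,c]; q*=1e3
    b=q[(abs(q[:,1])<15)&(q[:,0]>-45)&(q[:,0]<-8)&(q[:,2]>15)&(q[:,2]<75)]
    for _ in range(5):
        k=np.polyfit(b[:,0],b[:,2],1); r=b[:,2]-np.polyval(k,b[:,0]); b=b[abs(r)<6]
    print(n,'bed slope deg',np.degrees(np.arctan(k[0])),'x0(with 22deg)',np.mean(b[:,0]-(b[:,2]-42.06)/np.tan(np.radians(22))),len(b))
    for lo,hi in((-30,-15),(-15,0)):
        e=q[(q[:,0]>lo)&(q[:,0]<hi)&(q[:,2]>28)&(abs(q[:,1])<30)]; print(' bed y range',np.percentile(e[:,1],[1,50,99]))
    e=q[(q[:,0]>45)&(q[:,2]>55)&(abs(q[:,1])<30)]; print(' upper bed y',np.percentile(e[:,1],[1,50,99]),'xmax',e[:,0].max())
    for sg in(1,-1):
        e=q[(sg*q[:,1]>24)&(sg*q[:,1]<46)&(q[:,2]>38)&(q[:,2]<70)&(q[:,0]<0)]; print(' claw',sg,len(e),np.percentile(e,[3,50,97],axis=0).tolist())
    e=q[(q[:,2]>6)&(q[:,2]<17)]; print(' base x',np.percentile(e[:,0],[1,99]))
    e=q[(q[:,2]>102)&(abs(q[:,1])<20)]; print(' knob',e.mean(0))
E
```

```text
top bed slope deg 19.97171043862704 x0(with 22deg) -10.34484239113322 146
 bed y range [-21.6  -0.7  21.1]
 bed y range [-21.8  -0.6  20.6]
 upper bed y [-22.1  -0.8  20.6] xmax 91.54497223959918
 claw 1 38 [[-65.59701449991454, 25.728844330647124, 42.87236689899122], [-55.960962882058276, 33.05073689131478, 50.483978322343745], [-40.83191060249822, 37.24874690793193, 55.40106521960476]]
 claw -1 38 [[-64.53718366528815, -38.22549572280365, 38.300466372328934], [-56.40365474294692, -33.69854257585591, 48.17768337139883], [-39.57739131512169, -25.288363671672986, 56.534561166934324]]
 base x [-64.4 134.1]
 knob [ 20.6  -0.4 110.2]
side bed slope deg 21.49833362399964 x0(with 22deg) -15.125004108679724 109
 bed y range [-20.3   4.4  22.2]
 bed y range [-20.    5.   22.6]
 upper bed y [-20.9   6.9  23.3] xmax 91.69491832680202
 claw 1 77 [[-65.16493965113646, 25.813432085380445, 38.50952115937597], [-55.865207022420044, 36.789565165791295, 47.42428732177068], [-42.324330381896566, 39.880405619458834, 53.51501774692447]]
 claw -1 49 [[-65.41409589826803, -36.61285822556461, 39.77112477330032], [-52.06892549462889, -31.220299889944666, 48.67572100999351], [-41.75230184606058, -25.02805769474733, 54.4401752810599]]
 base x [-65.3 149.2]
 knob [ 19.4   3.3 109.4]
```

```bash
cat >> h.py <<'E'
from scipy.spatial.transform import Rotation as Ro
YAW=np.radians(-8.05); SEAT=np.array([.5443,.0325,.055])
def seatR(yaw=None):
    return Ro.from_euler('ZY',[YAW if yaw is None else yaw,-np.radians(22)]).as_matrix()
def seatT(p): return SEAT+seatR()@(np.array(p)/1e3)
def toolR(flip):  # flip=False: tool x up slope ; True: tool x down slope
    R=seatR(); s=-1 if flip else 1
    return np.c_[s*R[:,0],-s*R[:,1],-R[:,2]]
def toolyaw(a): return Ro.from_euler('xyz',[np.pi,0,np.radians(a)]).as_matrix()
def delta(p,R,src=None):
    o=robot.get_obs()
    p0,r0=(o['tool_pos'],Ro.from_euler('xyz',o['ee_rot'])) if src is None else (src[0],Ro.from_matrix(src[1]))
    rv=(Ro.from_matrix(R)*r0.inv()).as_rotvec(); sh=np.array(p)-p0
    print('target',np.round(p,4),'turn',(rv/(np.pi/2)).round(4),'shift',(sh/.05).round(3),'rows>=',round(np.degrees(np.linalg.norm(rv))/8.59,1),round(np.linalg.norm(sh)/.05,1))
def insseat():
    o=robot.get_obs(); R=seatR(); p=(o['tool_pos']-SEAT)@R*1e3
    print('t',round(o['time'],2),'TCP in seat mm',p.round(1),'force seat',(np.array(o['wrist_force'])@R).round(1),'w',round(o['width'],4),'ff',round(o['finger_force'],1))
E
python3 - <<'E'
from h import *
a=seatT([46,0,110]);b=seatT([46,0,47])
delta(a,toolR(0)); delta(b,toolR(0),(a,toolR(0)))
E
```

```text
target [0.5457 0.0323 0.1742] turn [ 0.0274 -0.2455 -0.3158] shift [ 7.021 10.935 -1.126] rows>= 4.2 13.0
target [0.5691 0.029  0.1158] turn [0. 0. 0.] shift [ 0.467 -0.066 -1.168] rows>= 0.0 1.3
```

```bash

python3 -m handwheel '[[[0.002,-0.015,-0.02],[0.44,0.68,0],0.5],[[0.002,-0.015,-0.02],[0.44,0.68,0],0.5],[[0.002,-0.015,-0.02],[0.44,0.68,0],0.5],[[0.002,-0.015,-0.02],[0.44,0.68,0],0.5],[[0.002,-0.015,-0.02],[0.44,0.68,0],0.5]]' >/dev/null
python3 -m handwheel '[[[0.002,-0.015,-0.02],[0.44,0.68,0],0.5],[[0.002,-0.015,-0.02],[0.44,0.68,0],0.5],[[0.002,-0.015,-0.02],[0.44,0.68,0],0.5],[[0.002,-0.015,-0.02],[0.44,0.68,0],0.5],[[0.002,-0.015,-0.02],[0.44,0.68,0],0.5]]' >/dev/null
python3 -m handwheel '[[[0.002,-0.015,-0.02],[0.44,0.68,0],0.5],[[0.002,-0.015,-0.02],[0.44,0.68,-0.2],0.5],[[0.002,-0.015,-0.02],[0.44,0.68,-0.3],0.5],[[0.002,-0.015,-0.02],[0.44,0.68,-0.3],0.5],[[0.002,-0.015,-0.02],[0.44,0.68,-0.3],0.5]]'
python3 -m handwheel '[[[0,0,0],[0,0,0],0.5]]'
python3 - <<'E'
from h import *
insseat()
delta(seatT([46,0,110]),toolR(0)); delta(seatT([46,0,47]),toolR(0))
E
```

```text
time: 2.6
tool_pos: [0.5253, -0.0028, 0.1755]
ee_rot: [-3.138, -0.355, -0.116]
wrist_force: [0.2, -1.4, -0.1]
width: 0.0471
finger_force: 0.0
time: 2.7
tool_pos: [0.5239, 0.0001, 0.1723]
ee_rot: [-3.137, -0.348, -0.109]
wrist_force: [-0.5, -1.1, 0.5]
width: 0.0475
finger_force: 0.0
t 2.7 TCP in seat mm [ 29.4 -35.  114.6] force seat [-0.1 -1.1  0.5] w 0.0475 ff 0.0
target [0.5457 0.0323 0.1742] turn [-0.0057 -0.0224 -0.0211] shift [0.437 0.645 0.039] rows>= 0.3 0.8
target [0.5691 0.029  0.1158] turn [-0.0057 -0.0224 -0.0211] shift [ 0.904  0.579 -1.129] rows>= 0.3 1.6
```

```bash

python3 -m handwheel '[[[-0.003,-0.011,-0.01],[0.22,0.32,0.02],0.5],[[-0.003,-0.011,-0.01],[0.22,0.32,0.02],0.5],[[0,0,0],[0,0,0],0.5],[[0,0,0],[0,0,0],0.5]]' >/dev/null
python3 - <<'E'
from h import *
insseat()
delta(seatT([46,0,47]),toolR(0))
im,d=snap('top'); im2,d2=snap('side')
a=cv2.resize(im[110:215,200:320],(400,350),interpolation=cv2.INTER_CUBIC)
c=cv2.resize(im2[130:262,190:310],(390,429),interpolation=cv2.INTER_CUBIC)
v=np.zeros((429,800,3),np.uint8); v[:350,:400]=a; v[:,405:795]=c
cv2.imwrite('pics/k1.png',v[:,:,::-1])
E
```

```text
t 3.1 TCP in seat mm [ 48.7  -5.3 112.8] force seat [ 0.1 -0.8  0.9] w 0.0469 ff 0.0
target [0.5691 0.029  0.1158] turn [0.0021 0.0025 0.0028] shift [ 0.453  0.042 -1.24 ] rows>= 0.0 1.3
```

View pics/k1.png

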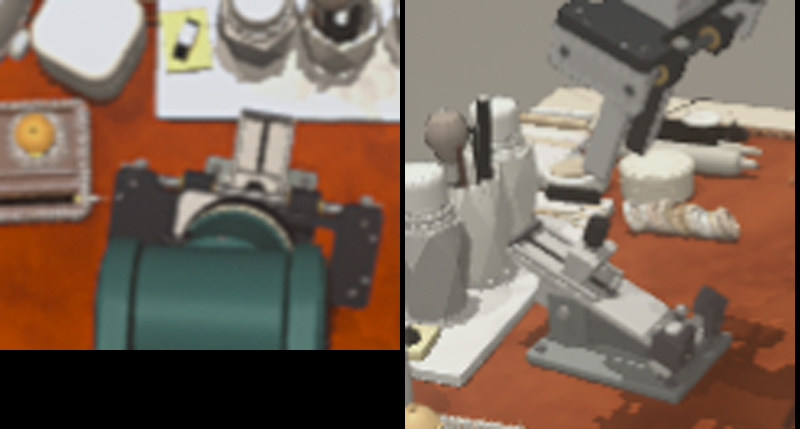

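The view shows the open fingers above the knob: (265,195) in the left crop, (595,230) in the right. Descending now.

```bash

python3 -m handwheel '[[[0,0,0],[0.11,0.08,-0.3],0.5],[[0,0,0],[0.11,0.01,-0.3],0.5],[[0,0,0],[0.11,-0.02,-0.3],0.5],[[0,0,0],[0.11,-0.02,-0.3],0.5],[[0,0,0],[0,0,0],0.5]]' 
python3 - <<'E'
from h import *
insseat()
delta(seatT([46,0,47]),toolR(0))
E
```

```text
time: 3.7
tool_pos: [0.5671, 0.0288, 0.1147]
ee_rot: [3.138, -0.383, -0.146]
wrist_force: [0.2, 0.2, -0.3]
width: 0.0472
finger_force: 0.0
t 3.7 TCP in seat mm [43.7 -0.5 46.7] force seat [-0.   0.2 -0.4] w 0.0472 ff 0.0
target [0.5691 0.029  0.1158] turn [ 0.0018 -0.0007  0.0041] shift [0.041 0.004 0.022] rows>= 0.0 0.0
```

```bash

python3 -m handwheel '[[[0,0,0],[0.04,0,0.02],1],[[0,0,0],[0,0,0],1],[[0,0,0],[0,0,0],1],[[0,0,0],[0,0,0],1],[[0,0,0],[0,0,0],1]]' 
python3 -c "from h import *;insseat()"
python3 -m handwheel '[[[0,0,0],[0.07,-0.01,0.028],1],[[0,0,0],[0.07,-0.01,0.028],1],[[0,0,0],[0.07,-0.01,0.028],1],[[0,0,0],[0.07,-0.01,0.028],1]]' 
python3 -c "from h import *;insseat()"
```

```text
time: 4.2
tool_pos: [0.5708, 0.0284, 0.1196]
ee_rot: [3.135, -0.39, -0.143]
wrist_force: [-1.9, -3.9, 1.3]
width: 0.0151
finger_force: 30.0
t 4.2 TCP in seat mm [49.1 -0.3 49.8] force seat [-0.8 -4.1  1.7] w 0.0151 ff 30.0
time: 4.6
tool_pos: [0.584, 0.0265, 0.1249]
ee_rot: [3.136, -0.388, -0.144]
wrist_force: [-4.6, -4.7, 4.0]
width: 0.0152
finger_force: 30.0
t 4.6 TCP in seat mm [63.4 -0.4 49.8] force seat [-2.1 -5.3  5.2] w 0.0152 ff 30.0
```

```bash

python3 -m handwheel '[[[0,0,0],[0.08,-0.011,0.032],1],[[0,0,0],[0.08,-0.011,0.032],1],[[0,0,0],[0.08,-0.011,0.032],1],[[0,0,0],[0.08,-0.011,0.032],1],[[0,0,0],[0.08,-0.011,0.032],1]]' 
python3 -c "from h import *;insseat()"
```

```text
time: 5.1
tool_pos: [0.6041, 0.0236, 0.1331]
ee_rot: [3.135, -0.388, -0.144]
wrist_force: [-4.9, -4.6, 4.2]
width: 0.0152
finger_force: 30.0
t 5.1 TCP in seat mm [85.3 -0.4 49.8] force seat [-2.4 -5.2  5.4] w 0.0152 ff 30.0
```

```bash

python3 -m handwheel '[[[0,0,0],[0,0,0],0.5],[[0,0,0],[0,0,0],0.5],[[0,0,0],[0,0,0],0.5],[[0,0,0],[-0.17,0.02,0.43],0.5],[[0,0,0],[-0.17,0.02,0.43],0.5]]' >/dev/null
python3 -m handwheel '[[[0,0,0],[-0.17,0.02,0.43],0.5],[[0,0,0],[-0.1,0.02,0.3],0.5],[[0,0,0],[0,0,0],0.3]]' 
python3 - <<'E'
from h import *
insseat()
a=[.4028,.2828,.12]
delta(a,toolyaw(48.7)); 
im,d=snap('side'); np.save('side_jaw.npy',im)
print(robot.boxes_of('jaw_knob','side'))
W=cloud('side',d); q=W[180:240,215:270].reshape(-1,3); q=q[(q[:,2]>.11)&(q[:,2]<.13)&(abs(q[:,1]-.02)<.03)&(q[:,0]>.55)&(q[:,0]<.65)]; print(len(q),q.mean(0) if len(q) else 0)
E
```

```text
time: 5.9
tool_pos: [0.5752, 0.0298, 0.2151]
ee_rot: [3.141, -0.395, -0.144]
wrist_force: [0.6, -0.1, -0.2]
width: 0.0523
finger_force: 0.0
t 5.9 TCP in seat mm [ 88.7   1.7 136.9] force seat [ 0.5 -0.  -0.4] w 0.0523 ff 0.0
target [0.4028 0.2828 0.12  ] turn [-0.0899  0.246   0.6245] shift [-3.448  5.06  -1.903] rows>= 7.1 6.4
[{'bbox': [227.1, 186.1, 240.8, 210.1], 'p': 0.77}, {'bbox': [238.9, 307.0, 299.4, 347.1], 'p': 0.38}]
61 [0.60390596 0.02762053 0.1207812 ]
```

```bash

python3 -m handwheel '[[[-0.009,0.025,0.062],[-0.34,0.5,0],0.2],[[-0.009,0.025,0.062],[-0.34,0.5,0],0],[[-0.009,0.025,0.062],[-0.34,0.5,0],0],[[-0.009,0.025,0.062],[-0.34,0.5,0],0],[[-0.009,0.025,0.062],[-0.34,0.5,-0.1],0]]' >/dev/null
python3 -m handwheel '[[[-0.009,0.025,0.062],[-0.34,0.5,-0.3],0],[[-0.009,0.025,0.062],[-0.34,0.5,-0.3],0],[[-0.009,0.025,0.062],[-0.34,0.5,-0.4],0],[[-0.009,0.025,0.062],[-0.34,0.5,-0.4],0],[[-0.009,0.025,0.062],[-0.34,0.5,-0.4],0]]' >/dev/null
python3 -m handwheel '[[[0,0,0],[0,0,0],0],[[0,0,0],[0,0,0],0]]'
python3 - <<'E'
from h import *
delta([.4028,.2828,.12],toolyaw(48.7)); delta([.4028,.2828,.0275],toolyaw(48.7))
im,d=snap('top'); im2,d2=snap('side')
a=cv2.resize(im[170:290,110:250],(400,343),interpolation=cv2.INTER_CUBIC)
c=cv2.resize(im2[230:380,200:350],(395,395),interpolation=cv2.INTER_CUBIC)
v=np.zeros((395,800,3),np.uint8); v[:343,:400]=a; v[:,405:800]=c
cv2.imwrite('pics/m1.png',v[:,:,::-1])
E
```

```text
time: 7.2
tool_pos: [0.4034, 0.2791, 0.1146]
ee_rot: [3.142, 0.016, 0.843]
wrist_force: [1.1, 0.2, 0.6]
width: 0.0939
finger_force: 0.0
target [0.4028 0.2828 0.12  ] turn [ 0.0075 -0.0066  0.0043] shift [-0.012  0.074  0.107] rows>= 0.1 0.1
target [0.4028 0.2828 0.0275] turn [ 0.0075 -0.0066  0.0043] shift [-0.012  0.074 -1.743] rows>= 0.1 1.7
```

View pics/m1.png

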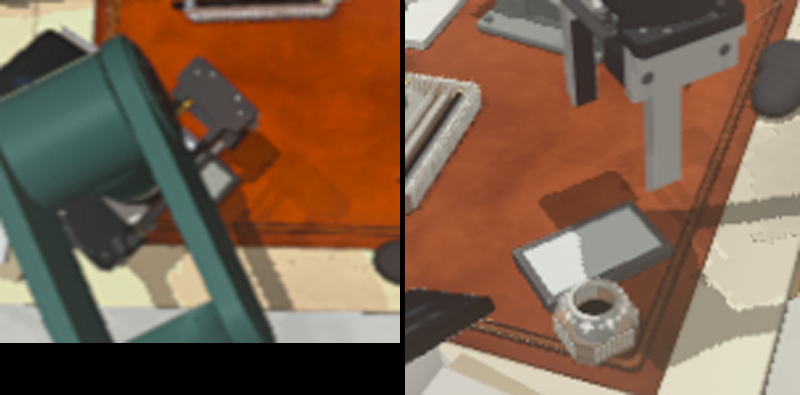

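The fingers straddle the mirror's free half; in the right crop the tips are at (580,105) and (662,190) and the inkwell at (597,320). Descending.

```bash

python3 -m handwheel '[[[0.002,-0.002,0.002],[0,0.02,-0.4],0],[[0.002,-0.002,0.002],[0,0.02,-0.4],0],[[0.002,-0.002,0],[0,0.02,-0.4],0],[[0,0,0],[0,0.01,-0.3],0],[[0,0,0],[0,0,0],0]]'
python3 - <<'E'
from h import *
delta([.4028,.2828,.0275],toolyaw(48.7))
E
```

```text
time: 7.8
tool_pos: [0.4036, 0.2812, 0.0402]
ee_rot: [3.141, 0.002, 0.847]
wrist_force: [-0.2, -0.6, 0.1]
width: 0.094
finger_force: 0.0
target [0.4028 0.2828 0.0275] turn [ 0.0011 -0.0004  0.002 ] shift [-0.016  0.032 -0.255] rows>= 0.0 0.3
```

```bash

python3 -m handwheel '[[[0,0,0],[-0.01,0.02,-0.13],0],[[0,0,0],[0,0.01,-0.11],0],[[0,0,0],[0,0,0],0]]'
python3 -m handwheel '[[[0,0,0],[0,0,0],1],[[0,0,0],[0,0,0],1],[[0,0,0],[0,0,0],1],[[0,0,0],[0,0,0],1],[[0,0,0],[0,0,0],1]]'
python3 - <<'E'
from h import *
delta([.4028,.2828,.0275],toolyaw(48.7))
E
```

```text
time: 8.1
tool_pos: [0.4038, 0.2842, 0.0296]
ee_rot: [3.14, -0.001, 0.849]
wrist_force: [-0.2, 0.3, -0.7]
width: 0.0941
finger_force: 0.0
time: 8.6
tool_pos: [0.4038, 0.2843, 0.0297]
ee_rot: [3.14, -0.001, 0.849]
wrist_force: [0.1, -0.7, 0.4]
width: 0.0572
finger_force: 0.4
target [0.4028 0.2828 0.0275] turn [0.0001 0.0014 0.0005] shift [-0.02  -0.03  -0.045] rows>= 0.0 0.1
```

```bash

python3 -m handwheel '[[[0,0,0],[0,0,0],0.2],[[0,0,0],[0,0,-0.05],0.2],[[0,0,0],[0,0,0],0.2]]' | grep -E 'pos|force'
python3 -m handwheel '[[[0,0,0],[0,0,0],1],[[0,0,0],[0,0,0],1],[[0,0,0],[0,0,0],1],[[0,0,0],[0,0,0],1]]'
python3 -m handwheel '[[[0,0,0],[0,0,0.1],1],[[0,0,0],[0,0,0.3],1],[[0,0,0],[0,0,0.5],1],[[0,0,0],[0,0,0.5],1],[[0,0,0],[0,0,0.5],1]]'
python3 -m handwheel '[[[0,0,0],[0,0,0.5],1],[[0,0,0],[0,0,0.4],1],[[0,0,0],[0,0,0],1]]'
python3 - <<'E'
from h import *
a=seatT([30,0,100]); delta(a,toolR(1))
im,d=snap('top'); im2,d2=snap('side')
a=cv2.resize(im[170:290,110:250],(400,343),interpolation=cv2.INTER_CUBIC)
c=cv2.resize(im2[200:380,170:350],(395,395),interpolation=cv2.INTER_CUBIC)
v=np.zeros((395,800,3),np.uint8); v[:343,:400]=a; v[:,405:800]=c
cv2.imwrite('pics/m2.png',v[:,:,::-1])
E
```

```text
tool_pos: [0.4034, 0.2842, 0.0267]
wrist_force: [-0.6, -0.6, 1.2]
finger_force: 0.0
time: 9.3
tool_pos: [0.4037, 0.2843, 0.0271]
ee_rot: [3.14, -0.001, 0.849]
wrist_force: [0.1, -1.0, -0.1]
width: 0.0555
finger_force: 30.0
time: 9.8
tool_pos: [0.4032, 0.2841, 0.1228]
ee_rot: [3.141, -0.0, 0.849]
wrist_force: [-0.1, 0.1, -1.6]
width: 0.0553
finger_force: 30.0
time: 10.1
tool_pos: [0.4053, 0.2853, 0.1707]
ee_rot: [3.138, -0.008, 0.849]
wrist_force: [-0.5, -0.4, -2.1]
width: 0.0558
finger_force: 30.0
target [0.5347 0.0339 0.159 ] turn [-0.2862 -0.1028  1.3488] shift [ 2.59  -5.028 -0.234] rows>= 14.5 5.7
```

View pics/m2.png

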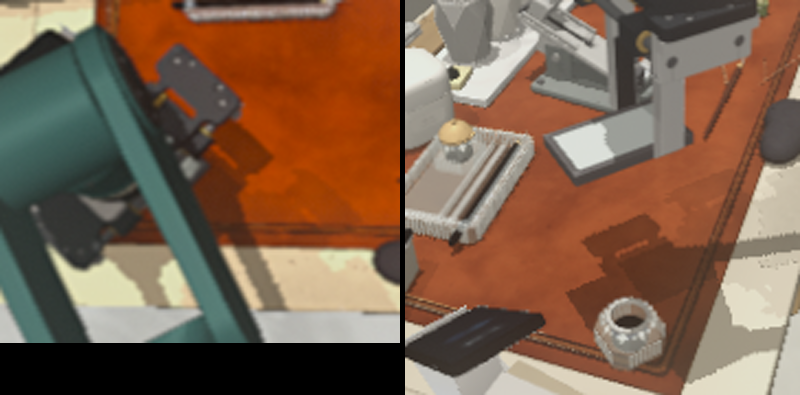

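The mirror is held level and the inkwell hasn't moved. Now I'll turn it and carry it to above the stand.

```bash

R='x'
python3 -m handwheel '[[[-0.009,-0.003,0.042],[0.08,-0.15,0.2],1],[[-0.018,-0.006,0.084],[0.16,-0.31,0.2],1],[[-0.018,-0.006,0.084],[0.16,-0.31,0.2],1],[[-0.018,-0.006,0.084],[0.16,-0.31,0.1],1],[[-0.018,-0.006,0.084],[0.16,-0.31,0],1]]' >/dev/null
python3 -m handwheel '[[[-0.018,-0.006,0.084],[0.16,-0.31,0],1],[[-0.018,-0.006,0.084],[0.16,-0.31,0],1],[[-0.018,-0.006,0.084],[0.16,-0.31,0],1],[[-0.018,-0.006,0.084],[0.16,-0.31,0],1],[[-0.018,-0.006,0.084],[0.16,-0.31,0],1]]' >/dev/null
python3 -m handwheel '[[[-0.018,-0.006,0.084],[0.16,-0.31,0],1],[[-0.018,-0.006,0.084],[0.16,-0.31,0],1],[[-0.018,-0.006,0.084],[0.16,-0.31,0],1],[[-0.018,-0.006,0.084],[0.16,-0.31,0],1],[[-0.018,-0.006,0.084],[0.16,-0.31,0],1]]' >/dev/null
python3 -m handwheel '[[[-0.018,-0.006,0.084],[0.16,-0.31,0],1],[[-0.009,-0.003,0.042],[0.08,-0.15,0],1],[[0,0,0],[0,0,0],1],[[0,0,0],[0,0,0],1]]'
python3 - <<'E'
from h import *
insseat(); delta(seatT([27,0,90]),toolR(1))
E
```

```text
time: 12.1
tool_pos: [0.5307, 0.0368, 0.2001]
ee_rot: [-3.132, 0.387, 2.993]
wrist_force: [0.4, 0.8, -2.5]
width: 0.0554
finger_force: 30.0
t 12.1 TCP in seat mm [ 41.3   2.4 139.8] force seat [-0.7  0.9 -2.4] w 0.0554 ff 30.0
target [0.5357 0.0337 0.1486] turn [0.006  0.0007 0.0077] shift [ 0.1   -0.062 -1.031] rows>= 0.1 1.0
```

```bash

python3 -m handwheel '[[[0.002,0,0.003],[0.06,-0.02,-0.33],1],[[0.002,0,0.003],[0.06,-0.02,-0.33],1],[[0.002,0,0.002],[0.06,-0.02,-0.33],1],[[0,0,0],[0.06,-0.02,-0.33],1],[[0,0,0],[0,0,0],1]]'
python3 -m handwheel '[[[0,0,0],[0,0,0],1]]' >/dev/null
python3 - <<'E'
from h import *
insseat(); delta(seatT([27,0,60]),toolR(1))
im,d=snap('top'); im2,d2=snap('side')
np.savez('w1.npz',im=im,im2=im2,W=cloud('top',d),W2=cloud('side',d2))
a=cv2.resize(im[135:215,230:310],(400,400),interpolation=cv2.INTER_CUBIC)
c=cv2.resize(im2[170:262,210:302],(395,395),interpolation=cv2.INTER_CUBIC)
v=np.zeros((400,800,3),np.uint8); v[:400,:400]=a; v[:395,405:800]=c
cv2.imwrite('pics/p1.png',v[:,:,::-1])
E
```

```text
time: 12.6
tool_pos: [0.5413, 0.0337, 0.1319]
ee_rot: [-3.141, 0.381, 3.004]
wrist_force: [-0.6, 0.3, -2.3]
width: 0.0558
finger_force: 30.0
t 12.7 TCP in seat mm [29.1  0.9 75.1] force seat [ 0.3 -0.2 -1.3] w 0.0555 ff 30.0
target [0.5468 0.0321 0.1207] turn [ 0.0003  0.0021 -0.0019] shift [ 0.071 -0.028 -0.296] rows>= 0.0 0.3
```

View pics/p1.png

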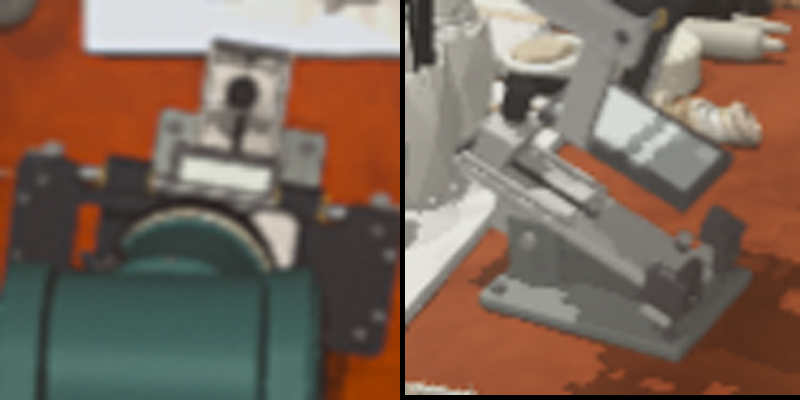

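The mirror hangs above the bed, parallel to it, with the jaw up. In the top crop the upper rim is at about (225,165) and the knob at (242,95). I'll check the sideways alignment by overlaying predicted outlines.

```bash
cat >> h.py <<'E'
def proj(n,P):
    c=robot.calibration(n);T=np.linalg.inv(np.array(c['extrinsics']))
    return cv2.projectPoints(np.array(P,float),cv2.Rodrigues(T[:3,:3])[0],T[:3,3],np.array(c['mtx']),np.array(c['D']))[0][:,0]
def boxpts(x0,x1,y0,y1,z): return [[x0,y0,z],[x1,y0,z],[x1,y1,z],[x0,y1,z]]
def overlay(f,sh,ims,mirror=None):
    v=np.zeros((sh[1],800,3),np.uint8)
    for i,(n,im,(l,t,r,b)) in enumerate(ims):
        k=395/(r-l); A=cv2.resize(im[t:b,l:r],(395,int((b-t)*k)),interpolation=cv2.INTER_CUBIC)
        L=[(boxpts(-60,100,-22,22,-12),(0,255,0)),(boxpts(-58,-34,30.5,38,12),(255,255,0)),(boxpts(-58,-34,-38,-30.5,12),(255,255,0)),(boxpts(68,91,-17,17,16),(0,255,255))]
        if mirror is not None: x,y,z=mirror; L.append((boxpts(x-48,x+48,y-28,y+28,z+10),(255,0,255)))
        for P,c in L:
            q=(proj(n,[seatT(p) for p in P])-[l,t]+.5)*k
            cv2.polylines(A,[np.int32(q*8)],True,c,1,cv2.LINE_AA,3)
        v[:A.shape[0],i*400:i*400+395]=A[:sh[1]]
    cv2.imwrite('pics/'+f,v[:,:,::-1])
E
python3 - <<'E'
from h import *
f=np.load('w1.npz'); overlay('o1.png',(800,400),(('top',f['im'],(230,135,310,215)),('side',f['im2'],(210,170,302,262))),(29.1-22,.9,75.1-27))
E
```

```text
(no output)
```

View pics/o1.png

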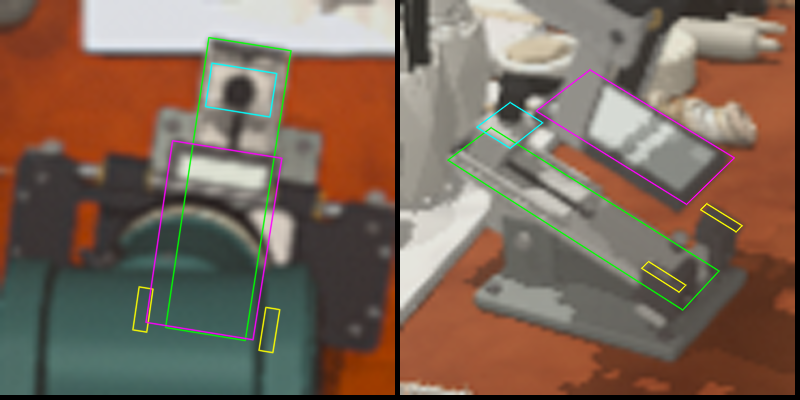

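```bash
python3 - <<'E'
from h import *
np.set_printoptions(suppress=True,precision=1,linewidth=200)
f=np.load('w1.npz'); R=seatR()
# seat-frame rectified resampling of the top image at a given seat z plane, 0.5 mm/px
def rectify(n,im,z,x,y):
    X,Y=np.meshgrid(x,y,indexing='ij'); P=SEAT+np.stack([X,Y,0*X+z],-1).reshape(-1,3)/1e3@R.T
    q=proj(n,P).astype(np.float32).reshape(X.shape+(2,)); return cv2.remap(im,q[...,0],q[...,1],cv2.INTER_CUBIC)
y=np.arange(-40,40.1,2)
g=rectify('top',f['im'],58,np.arange(34,60,3),y).mean(2)
print('y',y.astype(int)); print(g.astype(int))
k=rectify('top',f['im'],41,np.arange(70,100,2),np.arange(-20,20.1,1)).mean(2)
w=np.clip(90-k,0,None); print('knob y',(w.sum(0)@np.arange(-20,20.1,1))/w.sum(),'x',(w.sum(1)@np.arange(70,100,2))/w.sum())
b=rectify('top',f['im'],-12,np.arange(92,106,3),np.arange(-34,34.1,2)).mean(2); print('bed',np.arange(-34,34.1,2).astype(int));print(b.astype(int))
for n,W in(('top',f['W']),('side',f['W2'])):
    q=((W.reshape(-1,3)-SEAT)@R*1e3); e=q[(q[:,2]>50)&(q[:,2]<66)&(abs(q[:,1])<34)]
    print(n,len(e),'y',np.percentile(e[:,1],[2,50,98]),'x',np.percentile(e[:,0],[2,98]),'z',np.median(e[:,2]))
E
```

```text
y [-40 -38 -36 -34 -32 -30 -28 -26 -24 -22 -20 -18 -16 -14 -12 -10  -8  -6  -4  -2   0   2   4   6   8  10  12  14  16  18  20  22  24  26  28  30  32  34  36  38  40]
[[ 56  56  55  54  53  54  73 103 117 110 107 115 131 143 146 139 127 115 110 115 131 146 148 141 125 112 110 117 132 144 147 139 122 108 104 114 130 137 127 101  73]
 [ 56  56  56  56  54  57  75  95  95 101 121 146 160 166 168 165 160 159 156 156 159 165 169 165 160 159 158 157 161 167 165 151 120  92  84  93 107 111 104  87  68]
 [ 50  51  52  52  50  50  60  78  91 124 171 204 215 217 215 211 209 210 212 214 215 216 215 210 208 211 213 214 217 219 214 193 146 105  97 117 133 134 114  84  61]
 [ 71  73  74  71  67  66  67  74  87 122 177 209 220 220 218 217 216 216 218 219 219 219 217 216 216 217 218 219 221 221 219 190 140 102 100 127 148 146 126  95  70]
 [127 122 119 118 118 118 111  96  94 123 181 212 218 212 207 202 202 207 214 215 214 210 206 204 203 208 213 216 214 213 209 180 133  97  93 118 143 148 141 119  96]
 [134 132 132 133 133 133 118  97  90 100 128 143 141 136 137 136 140 147 151 148 139 134 137 140
[... 919 characters left out ...]
81  78  79  89 105 108 100  93  92  97  98  93  84  76  72  73  75  82  84  83  82  84  84  90 106 141 184 216 229 231 230 229 227]
 [ 89  93  99 103 109 120 135 129 114 107 108 109 107 102  99  98  99 105 108 112 108 102 100  96  94  97 107 143 189 220 226 226 225 224 223]
 [160 171 180 187 190 197 202 198 189 190 189 184 182 185 190 190 188 191 188 185 184 186 189 187 183 185 184 200 218 224 224 223 222 222 222]
 [223 227 228 228 228 227 226 225 225 227 228 228 228 228 228 226 225 226 227 228 228 228 227 225 225 225 226 226 225 223 222 222 222 222 223]]
top 416 y [-28.9   3.4  31.9] x [-233.    54.9] z 55.29416724216141
side 1489 y [-27.1   9.1  30.6] x [-671.3   55.1] z 58.670049126991366
```

```bash

python3 -m handwheel '[[[0,0.001,0],[0.03,-0.03,-0.15],1],[[0,0.001,-0.001],[0.06,-0.01,-0.2],1],[[0,0,-0.001],[0.06,-0.01,-0.2],1],[[0,0,0],[0.06,-0.01,-0.15],1],[[0,0,0],[0.06,0,-0.1],1]]'
python3 -m handwheel '[[[0,0,0],[0,0,0],1]]' >/dev/null
python3 - <<'E'
from h import *
insseat(); delta(seatT([27,-.4,29]),toolR(1))
E
```

```text
time: 13.3
tool_pos: [0.5567, 0.0297, 0.0943]
ee_rot: [-3.141, 0.384, 3.001]
wrist_force: [-0.4, 0.5, -1.6]
width: 0.0556
finger_force: 30.0
t 13.4 TCP in seat mm [26.6 -0.9 31.9] force seat [-0.2 -0.3 -0.5] w 0.0556 ff 30.0
target [0.5583 0.0301 0.092 ] turn [ 0.0004 -0.0005  0.0005] shift [ 0.03   0.007 -0.05 ] rows>= 0.0 0.1
```

```bash

python3 -m handwheel '[[[0,0,0],[0.007,0.005,-0.018],1],[[0,0,0],[0.007,0.005,-0.018],1],[[0,0,0],[0.007,0,-0.018],1],[[0,0,0],[0,0,0],1]]' | grep wrist
python3 -c "from h import *;insseat();print(robot.get_obs()['wrist_torque'])"
python3 -m handwheel '[[[0,0,0],[0.007,0,-0.018],1],[[0,0,0],[0,0,0],1]]' | grep wrist
python3 -c "from h import *;insseat();print(robot.get_obs()['wrist_torque'])"
```

```text
wrist_force: [-0.9, -0.1, -1.6]
t 13.8 TCP in seat mm [27.6 -0.2 30.5] force seat [-1.4 -0.2 -1.1] w 0.0552 ff 30.0
[ 0.03934541  0.12964898 -0.06296947]
wrist_force: [-0.4, -0.0, -1.8]
t 14.0 TCP in seat mm [27.4 -0.1 29.4] force seat [-1.  -0.1 -1.5] w 0.0556 ff 30.0
[0.02928942 0.15741873 0.04742072]
```

```bash

for i in 1; do
python3 -m handwheel '[[[0,0,0],[0.007,0,-0.018],1],[[0,0,0],[0,0,0],1]]' | grep wrist
python3 -c "from h import *;insseat();print(robot.get_obs()['wrist_torque'].round(3))"
python3 -m handwheel '[[[0,0,0],[0.004,0,-0.01],1],[[0,0,0],[0,0,0],1]]' | grep wrist
python3 -c "from h import *;insseat();print(robot.get_obs()['wrist_torque'].round(3))"
python3 -m handwheel '[[[0,0,0],[0.004,0,-0.01],1],[[0,0,0],[0,0,0],1]]' | grep wrist
python3 -c "from h import *;insseat();print(robot.get_obs()['wrist_torque'].round(3))"
done
```

```text
wrist_force: [0.2, 0.2, -1.2]
t 14.2 TCP in seat mm [27.4 -0.1 28.4] force seat [-0.3  0.2 -1.2] w 0.0555 ff 30.0
[0.09  0.162 0.03 ]
wrist_force: [-0.6, 0.5, -0.5]
t 14.4 TCP in seat mm [27.5 -0.1 28. ] force seat [-0.8  0.4 -0.2] w 0.0555 ff 30.0
[0.078 0.246 0.051]
wrist_force: [-2.4, 0.2, 1.8]
t 14.6 TCP in seat mm [27.6 -0.  27.7] force seat [-1.6 -0.1  2.5] w 0.0559 ff 30.0
[0.072 0.437 0.004]
```

Contact is at TCP z ≈ 28, as expected. Next I'll slide it down the slope in small steps while still gripped.

```bash

python3 -m handwheel '[[[0,0,0],[-0.018,0.003,-0.008],1],[[0,0,0],[-0.018,0.003,-0.008],1],[[0,0,0],[0,0,0],1]]' | grep wrist
python3 -c "from h import *;insseat();print(robot.get_obs()['wrist_torque'].round(3))"
python3 -m handwheel '[[[0,0,0],[-0.018,0.003,-0.008],1],[[0,0,0],[0,0,0],1]]' | grep wrist
python3 -c "from h import *;insseat();print(robot.get_obs()['wrist_torque'].round(3))"
```

```text
wrist_force: [-0.7, -0.0, 2.6]
t 14.9 TCP in seat mm [26.3  0.1 27.8] force seat [ 0.3 -0.1  2.7] w 0.0559 ff 30.0
[ 0.03  -0.075  0.02 ]
wrist_force: [-0.6, -0.0, 3.3]
t 15.1 TCP in seat mm [25.1  0.2 27.7] force seat [ 0.6 -0.1  3.3] w 0.0556 ff 30.0
[ 0.078 -0.103  0.015]
```

```bash

python3 -m handwheel '[[[0,0,0],[-0.018,0.002,-0.008],1],[[0,0,0],[0,0,0],1]]' | grep wrist
python3 -c "from h import *;insseat()"
python3 -m handwheel '[[[0,0,0],[-0.014,0.001,-0.006],1],[[0,0,0],[0,0,0],1]]' | grep wrist
python3 -c "from h import *;insseat()"
python3 -m handwheel '[[[0,0,0],[-0.014,0.001,-0.006],1],[[0,0,0],[0,0,0],1]]' | grep wrist
python3 -c "from h import *;insseat();print(robot.get_obs()['wrist_torque'].round(3))"
```

```text
wrist_force: [-0.3, 0.5, 3.6]
t 15.3 TCP in seat mm [24.   0.1 27.6] force seat [1.  0.4 3.5] w 0.0554 ff 30.0
wrist_force: [-0.2, 0.5, 5.8]
t 15.5 TCP in seat mm [23.3  0.1 27.6] force seat [1.9 0.4 5.5] w 0.0555 ff 30.0
wrist_force: [-0.2, -0.2, 6.3]
t 15.7 TCP in seat mm [22.5 -0.  27.6] force seat [ 2.2 -0.2  5.9] w 0.0559 ff 30.0
[ 0.03  -0.296  0.013]
```

```bash

python3 -m handwheel '[[[0,0,0],[-0.012,0.001,-0.005],1],[[0,0,0],[0,0,0],1]]' | grep wrist
python3 -c "from h import *;insseat()"
python3 -m handwheel '[[[0,0,0],[-0.012,0.001,-0.005],1],[[0,0,0],[0,0,0],1]]' | grep wrist
python3 -c "from h import *;insseat()"
python3 -m handwheel '[[[0,0,0],[-0.012,0.001,-0.005],1],[[0,0,0],[0,0,0],1]]' | grep wrist
python3 -c "from h import *;insseat();print(robot.get_obs()['wrist_torque'].round(3))"
```

```text
wrist_force: [0.3, 0.4, 5.4]
t 15.9 TCP in seat mm [21.9 -0.1 27.6] force seat [2.3 0.5 4.9] w 0.0556 ff 30.0
wrist_force: [0.1, 0.3, 5.0]
t 16.1 TCP in seat mm [21.3 -0.1 27.6] force seat [2.  0.3 4.6] w 0.0556 ff 30.0
wrist_force: [0.1, 0.6, 6.1]
t 16.3 TCP in seat mm [20.7 -0.1 27.6] force seat [2.3 0.6 5.7] w 0.0555 ff 30.0
[ 0.083 -0.232 -0.016]
```

```bash

python3 -m handwheel '[[[0,0,0],[-0.012,0.001,-0.005],1],[[0,0,0],[0,0,0],1]]' | grep wrist
python3 -c "from h import *;insseat()"
python3 -m handwheel '[[[0,0,0],[-0.012,0.001,-0.005],1],[[0,0,0],[0,0,0],1]]' | grep wrist
python3 -c "from h import *;insseat()"
python3 -m handwheel '[[[0,0,0],[-0.01,0.001,-0.004],1],[[0,0,0],[0,0,0],1]]' | grep wrist
python3 -c "from h import *;insseat();print(robot.get_obs()['wrist_torque'].round(3))"
```

```text
wrist_force: [-0.7, 0.3, 5.1]
t 16.5 TCP in seat mm [20.  -0.2 27.6] force seat [1.3 0.2 5. ] w 0.0559 ff 30.0
wrist_force: [0.3, -0.1, 6.3]
t 16.7 TCP in seat mm [19.8 -0.2 27.6] force seat [ 2.6 -0.   5.7] w 0.0558 ff 30.0
wrist_force: [2.4, -0.1, 5.5]
t 16.9 TCP in seat mm [19.7 -0.2 27.7] force seat [4.3 0.2 4.2] w 0.0555 ff 30.0
[-0.016 -0.777  0.016]
```

It has reached the stops at TCP x ≈ 19.7. Releasing and backing off.

```bash

python3 -m handwheel '[[[0,0,0],[0,0,0],0.2],[[0,0,0],[0,0,0],0.2],[[0,0,0],[0,0,0],0.2],[[0,0,0],[0,0,0],0.2],[[0,0,0],[-0.04,0.005,0.1],0.2]]' | grep wi
python3 -m handwheel '[[[0,0,0],[-0.15,0.02,0.37],0.2],[[0,0,0],[-0.15,0.02,0.37],0.2],[[0,0,0],[-0.15,0.02,0.37],0.2],[[0,0,0],[-0.07,0.01,0.2],0.4],[[0,0,0],[0,0,0],0.5]]' 
python3 - <<'E'
from h import *
insseat()
# jaw knob coords: seat frame ~ shifted -2.4 mm
delta(seatT([81,-.3,110]),toolR(1))
im,d=snap('top'); im2,d2=snap('side'); 
a=cv2.resize(im[135:215,230:310],(400,400),interpolation=cv2.INTER_CUBIC)
c=cv2.resize(im2[170:262,210:302],(395,395),interpolation=cv2.INTER_CUBIC)
v=np.zeros((400,800,3),np.uint8); v[:400,:400]=a; v[:395,405:800]=c
cv2.imwrite('pics/q1.png',v[:,:,::-1])
E
```

```text
width: 0.0752
time: 17.9
tool_pos: [0.5236, 0.0351, 0.1598]
ee_rot: [-3.142, 0.39, 3.001]
wrist_force: [-0.3, 0.6, -0.2]
width: 0.0631
finger_force: 0.0
t 17.9 TCP in seat mm [ 19.9  -0.3 105. ] force seat [-0.4  0.5 -0. ] w 0.0631 ff 0.0
target [0.5778 0.0275 0.1873] turn [0.0006 0.0037 0.0003] shift [ 1.085 -0.153  0.551] rows>= 0.0 1.2
```

View pics/q1.png

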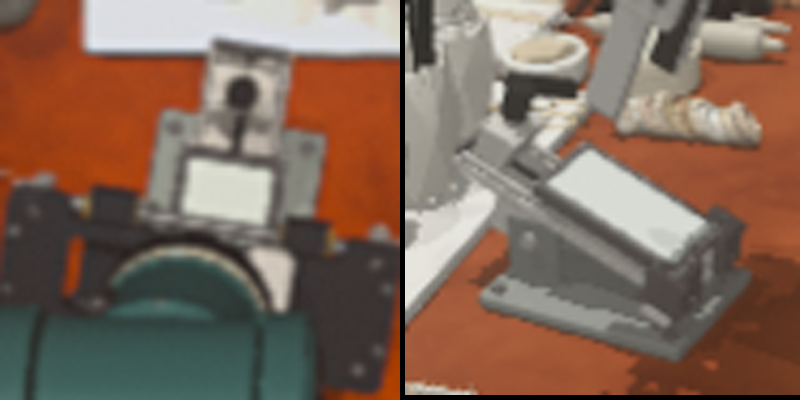

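The mirror sits between the claws, flat on the bed; in the right crop the glass is at (630,200) and the knob at (540,95). Now the jaw.

```bash

python3 -m handwheel '[[[0,0.001,0],[0.28,-0.04,0.12],0.5],[[0,0.001,0],[0.28,-0.04,0.12],0.5],[[0,0.001,0],[0.28,-0.045,0.115],0.5],[[0,0.001,0],[0.28,-0.045,0.11],0.5],[[0,0,0],[0,0,0],0.5]]' >/dev/null
python3 -m handwheel '[[[0,0,0],[0.12,-0.016,-0.3],0.5],[[0,0,0],[0.12,-0.016,-0.3],0.5],[[0,0,0],[0.08,-0.012,-0.2],0.5],[[0,0,0],[0,0,0],0.5]]' | grep wrist
python3 -c "from h import *;insseat();delta(seatT([82,-.8,48]),toolR(1))"
```

```text
wrist_force: [0.5, -0.2, -0.0]
t 18.9 TCP in seat mm [76.6 -1.2 57.7] force seat [ 0.5 -0.2 -0.2] w 0.0469 ff 0.0
target [0.6017 0.0236 0.1302] turn [ 0.0004 -0.0067  0.0005] shift [ 0.172 -0.016 -0.139] rows>= 0.1 0.2
```

```bash

python3 -m handwheel '[[[0,-0.003,0],[0.09,-0.008,-0.04],0.5],[[0,-0.003,0],[0.08,-0.008,-0.1],0.5],[[0,0,0],[0,0,0],0.5]]' | grep wrist
python3 -c "from h import *;insseat()"
python3 -m handwheel '[[[0,0,0],[0,0,0],1],[[0,0,0],[0,0,0],1],[[0,0,0],[0,0,0],1],[[0,0,0],[0,0,0],1],[[0,0,0],[0,0,0],1]]' | grep wrist
python3 -c "from h import *;insseat()"
```

```text
wrist_force: [-0.0, 0.1, 0.1]
t 19.2 TCP in seat mm [84.8 -0.6 50.3] force seat [-0.   0.1  0.1] w 0.0471 ff 0.0
wrist_force: [-0.4, -1.0, 0.7]
t 19.7 TCP in seat mm [85.  -0.7 50.8] force seat [ 0.  -1.   0.7] w 0.0151 ff 30.0
```

```bash

python3 -m handwheel '[[[0,0,0],[-0.055,0.008,-0.0225],1],[[0,0,0],[-0.055,0.008,-0.0225],1],[[0,0,0],[-0.055,0.008,-0.0225],1],[[0,0,0],[-0.055,0.008,-0.0225],1],[[0,0,0],[-0.036,0.005,-0.015],1]]' | grep wrist
python3 -c "from h import *;insseat()"
python3 -m handwheel '[[[0,0,0],[-0.018,0.003,-0.0075],1],[[0,0,0],[-0.018,0.003,-0.0075],1],[[0,0,0],[0,0,0],1]]' | grep wrist
python3 -c "from h import *;insseat()"
```

```text
wrist_force: [0.9, -0.2, 0.0]
t 20.2 TCP in seat mm [70.8 -0.6 50.8] force seat [ 0.8 -0.  -0.3] w 0.0151 ff 30.0
wrist_force: [0.1, -1.6, 2.9]
t 20.5 TCP in seat mm [68.9 -0.6 50.8] force seat [ 1.4 -1.6  2.6] w 0.0152 ff 30.0
```

```bash

python3 -m handwheel '[[[0,0,0],[-0.018,0.003,-0.0075],1],[[0,0,0],[0,0,0],1]]' | grep wrist
python3 -c "from h import *;insseat()"
python3 -m handwheel '[[[0,0,0],[-0.011,0.0015,-0.0045],1],[[0,0,0],[0,0,0],1]]' | grep wrist
python3 -c "from h import *;insseat()"
python3 -m handwheel '[[[0,0,0],[-0.011,0.0015,-0.0045],1],[[0,0,0],[0,0,0],1]]' | grep wrist
python3 -c "from h import *;insseat()"
python3 -m handwheel '[[[0,0,0],[-0.011,0.0015,-0.0045],1],[[0,0,0],[0,0,0],1]]' | grep wrist
python3 -c "from h import *;insseat()"
```

```text
wrist_force: [-0.0, -1.4, 3.7]
t 20.7 TCP in seat mm [68.1 -0.6 50.8] force seat [ 1.6 -1.4  3.4] w 0.0151 ff 30.0
wrist_force: [0.1, -1.3, 2.9]
t 20.9 TCP in seat mm [67.6 -0.6 50.8] force seat [ 1.3 -1.2  2.6] w 0.015 ff 30.0
wrist_force: [-0.2, -1.8, 3.8]
t 21.1 TCP in seat mm [66.9 -0.6 50.8] force seat [ 1.5 -1.8  3.5] w 0.0151 ff 30.0
wrist_force: [-0.4, -1.3, 4.8]
t 21.3 TCP in seat mm [66.3 -0.6 50.8] force seat [ 1.6 -1.4  4.5] w 0.0151 ff 30.0
```

```bash

python3 -m handwheel '[[[0,0,0],[-0.011,0.0015,-0.0045],1],[[0,0,0],[0,0,0],1]]' | grep wrist
python3 -c "from h import *;insseat()"
python3 -m handwheel '[[[0,0,0],[-0.011,0.0015,-0.0045],1],[[0,0,0],[0,0,0],1]]' | grep wrist
python3 -c "from h import *;insseat()"
python3 -m handwheel '[[[0,0,0],[-0.011,0.0015,-0.0045],1],[[0,0,0],[0,0,0],1]]' | grep wrist
python3 -c "from h import *;insseat()"
```

```text
wrist_force: [-0.2, -1.4, 3.7]
t 21.5 TCP in seat mm [65.7 -0.6 50.8] force seat [ 1.4 -1.4  3.5] w 0.0149 ff 30.0
wrist_force: [-0.6, -1.6, 5.4]
t 21.7 TCP in seat mm [65.  -0.6 50.8] force seat [ 1.6 -1.6  5.1] w 0.0149 ff 30.0
wrist_force: [-0.7, -1.8, 5.6]
t 21.9 TCP in seat mm [64.5 -0.6 50.8] force seat [ 1.6 -1.9  5.3] w 0.0151 ff 30.0
```

```bash

python3 -m handwheel '[[[0,0,0],[-0.011,0.0015,-0.0045],1],[[0,0,0],[0,0,0],1]]' | grep wrist
python3 -c "from h import *;insseat()"
python3 -m handwheel '[[[0,0,0],[-0.011,0.0015,-0.0045],1],[[0,0,0],[0,0,0],1]]' | grep wrist
python3 -c "from h import *;insseat()"
python3 -m handwheel '[[[0,0,0],[-0.008,0.001,-0.0035],1],[[0,0,0],[0,0,0],1]]' | grep wrist
python3 -c "from h import *;insseat()"
```

```text
wrist_force: [-1.0, -1.4, 5.3]
t 22.1 TCP in seat mm [63.9 -0.6 50.8] force seat [ 1.2 -1.5  5.3] w 0.0149 ff 30.0
wrist_force: [-0.4, -2.0, 4.9]
t 22.3 TCP in seat mm [63.3 -0.6 50.8] force seat [ 1.7 -2.   4.6] w 0.0154 ff 30.0
wrist_force: [0.1, -1.9, 5.3]
t 22.5 TCP in seat mm [63.  -0.6 50.8] force seat [ 2.3 -1.9  4.7] w 0.0153 ff 30.0
```

```bash

python3 -m handwheel '[[[0,0,0],[-0.009,0.001,-0.004],1],[[0,0,0],[0,0,0],1]]' | grep wrist
python3 -c "from h import *;insseat()"
python3 -m handwheel '[[[0,0,0],[-0.009,0.001,-0.004],1],[[0,0,0],[0,0,0],1]]' | grep wrist
python3 -c "from h import *;insseat()"
python3 -m handwheel '[[[0,0,0],[-0.009,0.001,-0.004],1],[[0,0,0],[0,0,0],1]]' | grep wrist
python3 -c "from h import *;insseat()"
```

```text
wrist_force: [1.8, -1.3, 4.4]
t 22.7 TCP in seat mm [62.9 -0.5 50.8] force seat [ 3.5 -1.   3.3] w 0.0153 ff 30.0
wrist_force: [3.9, -2.8, 4.8]
t 22.9 TCP in seat mm [62.7 -0.6 50.8] force seat [ 5.8 -2.3  2.8] w 0.0152 ff 30.0
wrist_force: [4.7, -1.7, 3.6]
t 23.1 TCP in seat mm [62.5 -0.6 50.8] force seat [ 5.9 -1.1  1.5] w 0.015 ff 30.0
```

```bash

python3 -m handwheel '[[[0,0,0],[-0.009,0.001,-0.004],1],[[0,0,0],[0,0,0],1],[[0,0,0],[0,0,0],1]]' | grep wrist
python3 -c "from h import *;insseat()"
python3 -m handwheel '[[[0,0,0],[0,0,0],0.5],[[0,0,0],[0,0,0],0.5],[[0,0,0],[0,0,0],0.5],[[0,0,0],[-0.07,0.01,0.18],0.5],[[0,0,0],[-0.15,0.02,0.37],0.5]]' | grep wrist
python3 -m handwheel '[[[0,0,0],[-0.3,0,0.6],0.5],[[0,0,0],[-0.4,-0.4,0.6],0.5],[[0,0,0],[-0.5,-0.6,0.4],0.5],[[0,0,0],[-0.5,-0.7,0.3],0.5],[[0,0,0],[-0.5,-0.8,0],0.5]]' >/dev/null
python3 -m handwheel '[[[0,0,0],[-0.3,-0.8,0],0.5],[[0,0,0],[-0.3,-0.8,0],0.5],[[0,0,0],[-0.2,-0.8,0],0.5],[[0,0,0],[0,-0.5,0],0.5],[[0,0,0],[0,0,0],0.5]]'
python3 - <<'E'
from h import *
im,d=snap('top'); im2,d2=snap('side')
SEAT0=SEAT.copy(); import h; h.SEAT=SEAT-seatR()[:,0]*.0024
overlay('f1.png',(800,400),(('top',im,(235,135,315,215)),('side',im2,(210,170,302,262))),(0,0,0))
for n in('top','side'):
    for q in('small_mirror','inkwell','sweets_tin','seals','jaw_knob'): print(n,q,[np.round(b['bbox']).tolist() for b in robot.boxes_of(q,n)[:1]])
E
```

```text
wrist_force: [6.1, -2.6, 3.3]
t 23.4 TCP in seat mm [62.5 -0.6 50.9] force seat [ 7.2 -1.7  0.7] w 0.0156 ff 30.0
wrist_force: [-0.1, 0.3, 0.2]
time: 24.9
tool_pos: [0.4192, -0.2441, 0.2469]
ee_rot: [3.141, 0.388, 2.996]
wrist_force: [-0.1, -0.2, -1.1]
width: 0.047
finger_force: 0.0
top small_mirror [[264.0, 167.0, 284.0, 200.0]]
top inkwell [[140.0, 227.0, 162.0, 246.0]]
top sweets_tin [[349.0, 214.0, 365.0, 236.0]]
top seals [[342.0, 153.0, 356.0, 196.0]]
top jaw_knob [[271.0, 157.0, 284.0, 165.0]]
side small_mirror [[319.0, 189.0, 338.0, 196.0]]
side inkwell [[256.0, 337.0, 288.0, 370.0]]
side sweets_tin [[314.0, 196.0, 332.0, 207.0]]
side seals [[256.0, 192.0, 291.0, 204.0]]
side jaw_knob [[232.0, 192.0, 249.0, 216.0]]
```

View pics/f1.png

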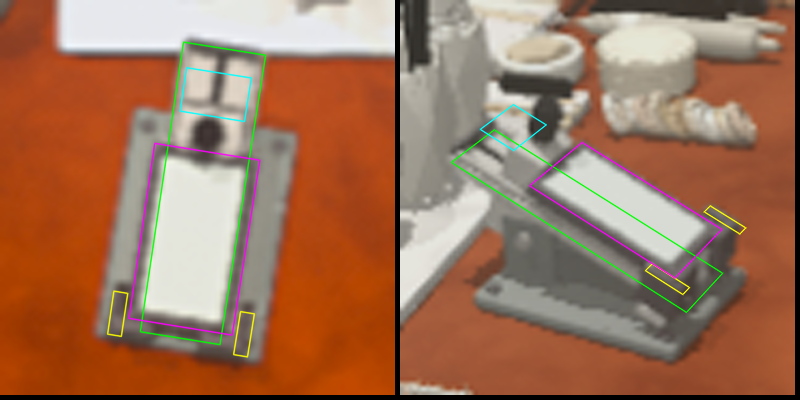

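The mirror lies between the claws with the jaw against its upper edge: in the left crop the glass is centred at (195,240) and the knob is at (208,132). Jaw travel works out to about 17.5 mm, which agrees with fully home, and the other things lie where they were. Handing in.

```bash
python3 -c "
from bench import robot
print(robot.close_job())"
```

```text
the job is handed in; nothing more can be done
None
```

The larger mirror is in the stand, glass up and flat against both corner stops, with the jaw down on its upper edge; the job was handed in at about 25 s, and the final pictures and forces agree with this, though no verdict was returned.

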